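Run the housing nut of a slanted pump home with a T-handle socket wrench

TASK

The pump in the tilting vise still needs its housing nut tightened, the hexagon nut at the bottom of its deep slanted bore. Take the larger T-handle socket wrench from the stand, put its socket fully down over the nut, turn clockwise until the nut is fully home against its stop, and then put the wrench back upright in the same hole of the stand, leaving the other things on the table where they are.

Things in the scene. Friction and masses are not known exactly. Their poses are not given: they have to be found in the camera images.
- wrench_grip (a point): Centre of the head of the larger T-handle socket wrench, the one that fits: steel, 155 mm tall, 0.4 kg, upright in one hole of the stand. Head: block 30 mm (x) by 22 mm (y, the width to grip) by 34 mm (z), this point at its centre, 138 mm above the foot. Round cross bar 12 mm thick, 140 mm long, through the head along x, 3 mm above this point; 16 mm round shaft below. z points up the shaft.
- wrench_foot (a point): Centre of the open lower end of the larger wrench's socket, axes as wrench_grip, 138 mm below it. Socket 47 mm across outside, tapering to the shaft 56 mm up; six-sided cavity 34 mm across flats, 34 mm deep, with corners on the wrench's x axis and every 60 degrees from it. In the stand it rests 12 mm above the table; fully on the nut it lies at nut_seat.
- small_wrench_foot (a point): Centre of the lower end of the other, smaller T-handle socket wrench in the stand: 130 mm tall, cross bar 95 mm, socket 33 mm across outside. It does not fit and stays where it is.
- stand: Fixed plywood stand, 110 mm (x) by 230 mm (y), origin under its centre on the table. On its 12 mm base board the two wrenches stand free, one in each of two 56 mm round holes through the top board, centred at y = -60 and +60 mm; the top board's upper face is 75 mm above the table.
- pump: Fixed: a raw-water pump clamped in a tilting vise, origin on the table directly below the bottom of the bore, which is 118 mm up. The bore's axis lies in the x-z plane, 30 degrees from vertical, its upper end leaning to -x (towards the robot at yaw 0). Drum 92 mm across under the bore, two hose ports to +x; the vise's screw reaches 107 mm to -y; foot plate 150 by 120 mm.
- bore_mouth (a point): Centre of the open upper end of the bore, 64 mm along the axis from its bottom; z points out of the bore along its axis (30 degrees from vertical), x away from the robot and up. The bore is 54 mm in diameter and widens to about 66 mm over its last 12 mm; outside, the flange of the mouth is 86 mm across.
- nut_seat (a point): Centre of the nut's 42 mm washer face, on which the seated socket rests; on the bore axis, 61 mm below bore_mouth. Turns with the nut: z out of the bore, x to a corner of the hexagon (corners every 60 degrees). Nut 32 mm across flats to 10 mm above this point, tapering to 26 mm at 18 mm; stud end 23 mm. The socket drops on within about 6 degrees of the corners, and has that much play.
- nut (a joint): Turn of the housing nut, rad; grows clockwise seen from the mouth of the bore (tightening). It starts between 0.6 and 1.1 and the nut is fully home at 1.6, a hard stop. It stays where it is left; turning takes about 0.2 N m.
- spray_bottle_mid (a point): Spray bottle, 90 mm wide and 226 mm tall, blue trigger head; this point is 110 mm above its foot. Not used.
- aerosol_mid (a point): Aerosol can, 60 mm wide and 165 mm tall; point 80 mm above its foot. Not used.
- pulley_mid (a point): Steel V-belt pulley lying flat, 88 mm across and 36 mm high; point 18 mm above the table. Not used.
- brush_mid (a point): Brush with brass bristles and yellow handle, 175 mm long along its x, 20 mm high. Not used.
- spanner_mid (a point): Flat open-ended spanner, 170 mm long, lying on the table. Not used.
Mind the look-alikes: they are no part of the job. What is shaped like the pump but red is not meant. Leave any blue look-alike of the part that bears wrench_grip alone.

How it is judged:
On the way, in this order (a step that is already met when the one before it is completed fails the run):
1. the larger wrench's socket is fully down over the nut, in line with the bore (distance between wrench_foot and nut_seat below 0.006 m and angle between the z axis of wrench_foot and the z axis of nut_seat, either way round below 0.12 rad), for 0.2 s.
2. the nut is home, turned by the wrench, which is still on it (value of joint nut above 1.5 rad and distance between wrench_foot and nut_seat below 0.01 m), for 0.2 s.
At the end, for the whole second after the job is handed in: The housing nut is home (turned to 1.5 rad or more of its 1.6), and the larger wrench stands upright (within 0.1 rad) in the hole that it came from, its foot within 15 mm of where it stood (value of joint nut above 1.5 rad and distance of wrench_foot from where it was at the start of the episode below 0.015 m and angle between wrench_foot's own z axis and vertical below 0.1 rad); the robot touches nothing.
It fails at once if the small wrench, the spray bottle, the aerosol, the pulley, the brush or the spanner is moved by more than 40 mm (distance of any of small_wrench_foot, spray_bottle_mid, aerosol_mid, pulley_mid, brush_mid, spanner_mid from where it was at the start of the episode above 0.04 m).
It also fails if it takes over 54 s, if anything falls off the work surface, if the arm or the gripper's body presses on something with over 40 N, if the wrist force passes 120 N, or if a joint passes its speed limit or range.

ROBOT

A 6-joint arm with a two-finger parallel gripper is mounted at the origin on the work surface. World frame = base frame: x ahead of the robot, y to its left, z up, the work surface at z = 0. Lengths are in m, angles in rad, forces in N, time in s.
With the tool pointing down it reaches from about 0.3 to 0.875 m from the base axis. Payload 6.4 kg.
Tool frame: the origin (TCP) lies midway between the tips of the shut fingers; the grasp point (between the pads) lies 19 mm behind it; z points along the fingers, y is the line along which they close (so a half turn about z gives the same grasp; the last joint's range is limited). The gripper opens to 85 mm and grips with 20 to 120 N. Pads are 22 mm wide; open, the fingers measure 114 mm over their backs; the gripper's body (76 mm by 85 mm) begins 54 mm behind the grasp point. The pads swing forward as they close: fully open they stand 13 mm farther back than shut.
Start: joints at [0.998, 0.181, 1.607, -0, 1.354, -0.206], TCP at [0.206, 0.537, 0.231] pointing down, gripper open.
Joint ranges: [-2.99, 2.99], [-0.89, 2.07], [0.3, 2.58], [-1.14, 4.28], [0, 2.63], [-3.12, 3.12]. Speed limits (rad/s): [2.57, 2.57, 3.01, 3.14, 3.14, 3.14].

INTERFACE

Orientations are given as a unit quaternion [w, x, y, z].
In Python, from bench import status, camera, ctrl gives the robot as it stands. The module is installed in compiled form; this text tells all that it offers.
- The arm moves only by the shell command python3 -m handwheel 'ROWS'. ROWS is JSON, a list that holds one entry, the list of rows, each a list of 7 numbers: the opening, from -1 (shut) to 1 (fully open), then the shift along the tool's x, y, z in cm, then the turn, a rotation vector about the tool's x, y, z in degrees. A call has 1 to 10 rows; each row is the pose to reach, as a shift and turn from the pose commanded when the call began, along the tool's axes at that moment; what a row does not reach only later rows make up. A row lasts 1/8 s, in which the tool goes at most 62.5 mm and 10.7 degrees, less where a joint would pass 70% of its speed; a pose out of reach is approached as far as the arm can. A call with a gripper value outside its range is refused whole. The fingers move at their own pace and stop on an object; the grip force is fixed at half the most. Time passes only in rows, so rows that repeat a pose let the fingers close. It gives the time, the measured TCP pose, the force, the opening and the grip force at its end, in the units of the state.
- status.get_obs(): the state, without advancing time (a new reading comes with each control period).
- camera(name): name is "scene" or "top"; returns a dict with "frame" (384x512x3 uint8, blue, green, red), "depth" (384x512 float32, m along the optical axis (not along the pixel's ray), 0 where there is no reading), "fx", "fy", "cx", "cy" (pixels), "dist" ([k1, k2, p1, p2, k3] as OpenCV has them; the pictures are not rectified), "extrinsics" (4x4, takes a point from camera to world coordinates). Camera axes: x right, y down, z forward; pixel columns grow to the right and rows downward; lengths in m; the calibration is good to about 2 mm. A picture is of the moment at which its call begins.
- ctrl.hand_in(): hands the job in; it is judged then, once.
The state is a dict: "time_s": time; "q": joint angles; "dq": joint speeds; "joint_efforts": joint torques, N m; "eef_pos": TCP position; "eef_rot": TCP orientation; "wrist_force": force on the tool from outside, world axes, zero at the start; "torque": the same for the moment, N m; "opening": opening from 0.0 (shut) to 1.0 (fully open); "grasp_force": force on a finger pad.
Only numpy, scipy, OpenCV 4.12 (cv2) and the standard library are available. Lean on these libraries where they do the work, as an engineer would, in place of code of your own. Each camera call takes 0.05 s, during which the arm holds its last target. There are 200 camera calls.

## Working session

There is one attempt and no reset: what is moved stays moved. The work goes in short steps, Python scripts to look and compute and a shell command to move; the robot and the scene stay as the last step left them, time stands still between calls to the robot, and variables do not carry over. Pictures are saved under pics/ and viewed, at most 10 in all, crops included, and the job is handed in when it is done.

```bash
mkdir -p pics; cat > h.py <<'E'
import numpy as np,cv2
from bench import status,camera,ctrl
from scipy.spatial.transform import Rotation as R
def cam(n):
    c=camera(n); c['K']=np.array([[c['fx'],0,c['cx']],[0,c['fy'],c['cy']],[0,0,1.]]); return c
def cloud(c):
    h,w=c['depth'].shape
    u,v=np.meshgrid(np.arange(w),np.arange(h))
    p=cv2.undistortPoints(np.stack([u,v],-1).reshape(-1,1,2).astype(float),c['K'],np.array(c['dist'])).reshape(h,w,2)
    P=np.dstack([p,np.ones((h,w))])*c['depth'][...,None]
    E=np.array(c['extrinsics']); return P@E[:3,:3].T+E[:3,3]
def tcp():
    o=status.get_obs(); q=np.array(o['eef_rot']); return np.array(o['eef_pos']),R.from_quat(q[[1,2,3,0]])
E
python3 - <<'E'
from h import *
for n in("scene","top"):
    c=cam(n); cv2.imwrite(f"pics/{n}0.png",cv2.resize(c['frame'],(800,600))); np.save(n+"0.npy",cloud(c)); cv2.imwrite(n+"raw.png",c['frame'])
    print(n,np.array(c['extrinsics']).round(3).tolist(),c['fx'])
print(status.get_obs())
E
```

```text
scene [[-0.095, 0.577, -0.812, 1.511], [0.995, 0.036, -0.09, 0.136], [-0.022, -0.816, -0.577, 0.888], [0.0, 0.0, 0.0, 1.0]] 479.152594069836
top [[-0.005, -0.986, 0.167, 0.271], [-1.0, 0.003, -0.012, 0.001], [0.012, -0.167, -0.986, 1.271], [0.0, 0.0, 0.0, 1.0]] 406.6683866182247
{'time_s': 0.1, 'q': array([ 9.97718692e-01,  1.81475144e-01,  1.60791771e+00,  1.61058999e-05,
        1.35378147e+00, -2.06307340e-01]), 'dq': array([ 0.00036117, -0.00093563, -0.00164643,  0.00081359,  0.00062671,
       -0.00011385]), 'joint_efforts': array([ 3.07265154e-04, -4.45874226e+01, -3.52244353e+01, -4.03304412e-04,
        4.07006228e-03, -5.73274761e-07]), 'eef_pos': array([0.20590498, 0.53633864, 0.23046483]), 'eef_rot': array([-3.07715302e-04,  1.82360651e-01,  9.83231391e-01, -7.28557635e-04]), 'wrist_force': array([-0.32111843,  0.2092499 ,  0.12977016]), 'torque': array([-0.01743165, -0.00154205,  0.03951219]), 'grasp_force': 0.0, 'opening': 1.0040722891806806}
```

View pics/scene0.png

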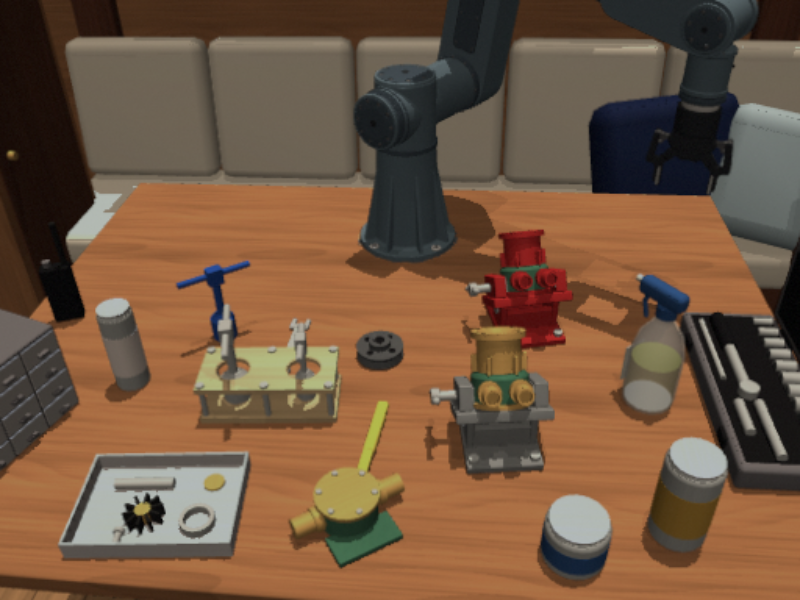

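View pics/top0.png

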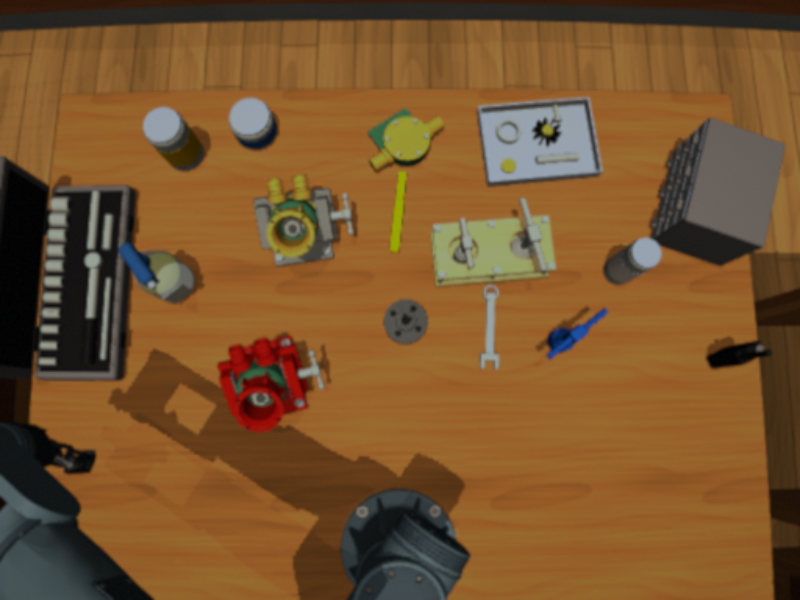

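The top view (800x600) shows the yellow pump with its mouth at about (292,230). The stand is at about (493,248), with the larger wrench at (532,236). The red pump at (260,400) and the blue wrench at (565,340) are the look-alikes.

```bash
python3 - <<'E'
from h import *
P=np.load("top0.npy"); S=np.load("scene0.npy"); f=cv2.imread("topraw.png"); g=cv2.imread("sceneraw.png")
# wrench: points with z>0.1 near it, from both views
for nm,C in(("top",P),("scene",S)):
    x,y,z=C[...,0],C[...,1],C[...,2]
    for a,(y0,y1) in dict(big=(-.43,-.22),small=(-.22,-.08)).items():
        m=(x>.38)&(x<.68)&(y>y0)&(y<y1)&(z>.095)&(z<.17)
        q=C[m]
        if len(q)<5: print(nm,a,len(q)); continue
        t=q[q[:,2]>q[:,2].max()-.03]
        r=cv2.minAreaRect(t[:,:2].astype(np.float32))
        print(nm,a,len(q),q.mean(0).round(3),q.min(0).round(3),q.max(0).round(3),"zmax",np.percentile(q[:,2],[50,90,98]).round(3),r)
    m=(x>.4)&(x<.75)&(y>-.45)&(y<-.02)&(abs(z-.075)<.006); r=cv2.minAreaRect(C[m][:,:2].astype(np.float32)); print(nm,"stand",r)
    m=(x>.4)&(x<.72)&(y>.1)&(y<.38)&(z>.12)&(z<.22); print(nm,"pump",m.sum(),C[m].min(0).round(3),C[m].max(0).round(3))
a=cv2.resize(f[120:180,160:220],(600,600),interpolation=cv2.INTER_CUBIC)[:, :400]
cv2.imwrite("pics/c1.png",np.hstack([cv2.resize(f[115:175,160:220],(400,400),interpolation=2),cv2.resize(f[120:190,310:380] ,(400,400),interpolation=2)]))
E
```

```text
top big 602 [ 0.511 -0.313  0.15 ] [ 0.38  -0.43   0.095] [ 0.645 -0.228  0.17 ] zmax [0.155 0.166 0.169] ((0.5324639081954956, -0.3432171940803528), (0.27761363983154297, 0.18177668750286102), 15.141373634338379)
top small 160 [ 0.566 -0.128  0.135] [ 0.52  -0.139  0.11 ] [ 0.613 -0.117  0.148] zmax [0.135 0.143 0.145] ((0.5667871236801147, -0.12894447147846222), (0.09430518001317978, 0.01792275905609131), 8.783833503723145)
top stand ((0.5454026460647583, -0.2512946128845215), (0.3880089223384857, 0.20598411560058594), 65.88033294677734)
top pump 1255 [0.537 0.131 0.12 ] [0.703 0.267 0.199]
scene big 759 [ 0.511 -0.32   0.141] [ 0.38  -0.43   0.095] [ 0.649 -0.226  0.17 ] zmax [0.145 0.163 0.167] ((0.534765899181366, -0.3430382311344147), (0.2821305990219116, 0.18093617260456085), 16.761438369750977)
scene small 160 [ 0.577 -0.125  0.132] [ 0.521 -0.139  0.097] [ 0.617 -0.115  0.143] zmax [0.133 0.141 0.143] ((0.5690726637840271, -0.1271168738603592), (0.09682167321443558, 0.017891395837068558), 8.66824722290039)
scene stand ((0.5532445311546326, -0.24049250781536102), (0.3688664734363556, 0.209004208445549), 65.6716079711914)
scene pump 1668 [0.537 0.134 0.12 ] [0.706 0.269 0.196]
```

View pics/c1.png

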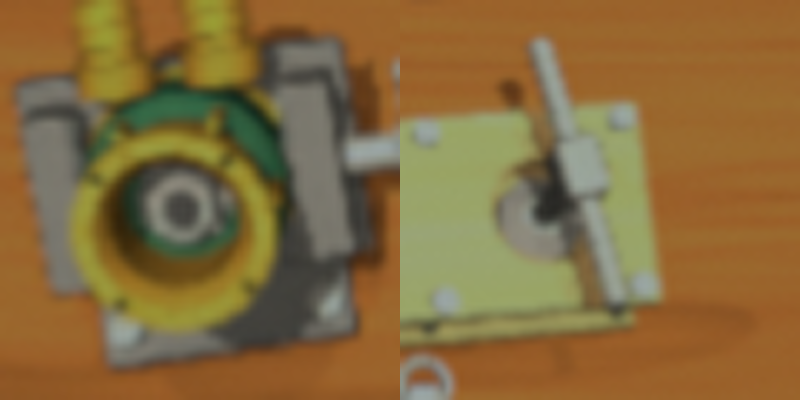

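The crop shows the hex nut in the bore at left and the large wrench at right. The wrench's bar leans about 15° from world x, and the head is at raw pixel (341,150).

```bash
cat > m.py <<'E'
from h import *
def wrench(C,lo=(.44,-.42),hi=(.68,-.24)):
    x,y,z=C[...,0],C[...,1],C[...,2]
    m=((x>lo[0])&(x<hi[0])&(y>lo[1])&(y<hi[1])&(z>.125)&(z<.18)).astype(np.uint8)
    n,l,s,_=cv2.connectedComponentsWithStats(m); k=1+s[1:,4].argmax(); q=C[l==k]
    r=cv2.minAreaRect(q[:,:2].astype(np.float32)); 
    vx,vy,_,_=cv2.fitLine(q[:,:2].astype(np.float32),cv2.DIST_HUBER,0,.01,.01).ravel()
    d=np.array([vx,vy])*np.sign(vx); t=q[:,:2]@d; nn=q[:,:2]@np.array([-d[1],d[0]])
    head=q[q[:,2]>.160]
    print("wrench",len(q),"yaw",np.degrees(np.arctan2(d[1],d[0])).round(2),"t",t.min().round(4),t.max().round(4),"mid",((t.min()+t.max())/2*d+np.median(nn)*np.array([-d[1],d[0]])).round(4),"headtop",len(head),head.mean(0).round(4),((head.min(0)+head.max(0))/2).round(4))
E
python3 - <<'E'
from m import *
from scipy.optimize import least_squares
P=np.load("top0.npy"); S=np.load("scene0.npy"); f=cv2.imread("topraw.png"); g=cv2.imread("sceneraw.png")
for C in(P,S): wrench(C)
for C,I in((P,f),(S,g)):
    hsv=cv2.cvtColor(I,cv2.COLOR_BGR2HSV); x,y,z=np.moveaxis(C,-1,0)
    board=(x>.45)&(x<.66)&(y>-.40)&(y<-.08)&(abs(z-.075)<.008); 
    l=cv2.connectedComponentsWithStats(board.astype(np.uint8)); k=1+l[2][1:,4].argmax(); r=cv2.minAreaRect(C[l[1]==k][:,:2].astype(np.float32)); print("stand",r)
# mouth ring (top view): yellow points
hsv=cv2.cvtColor(f,cv2.COLOR_BGR2HSV); x,y,z=np.moveaxis(P,-1,0)
ye=(abs(hsv[...,0].astype(int)-25)<8)&(hsv[...,1]>130)&(x>.5)&(x<.64)&(y>.12)&(y<.3)&(z>.14)
Q=P[ye]; rng=np.random.default_rng(0); best=0
for _ in range(2000):
    a=Q[rng.choice(len(Q),3,0)]; n=np.cross(a[1]-a[0],a[2]-a[0]); n/=np.linalg.norm(n)+1e-12; n*=np.sign(n[2])
    if abs(n[2]-.866)>.08: continue
    i=abs((Q-a[0])@n)<.0025
    if i.sum()>best: best=i.sum();bi=i
q=Q[bi]; c=q.mean(0); n=np.linalg.svd(q-c)[2][2]; n*=np.sign(n[2])
yaw=np.degrees(np.arctan2(-n[1],-n[0])); print("inl",best,len(Q),"n",n.round(3),"tilt",np.degrees(np.arccos(n[2])).round(1),"yaw",yaw.round(1))
# circle in plane
ex=np.cross([0,1,0],n); ex/=np.linalg.norm(ex); ey=np.cross(n,ex)
uv=np.c_[(q-c)@ex,(q-c)@ey]; (cx,cy),r=cv2.minEnclosingCircle(uv.astype(np.float32)); print("mouth",(c+cx*ex+cy*ey).round(4),r)
rad=np.hypot(uv[:,0]-cx,uv[:,1]-cy); print(np.percentile(rad,[1,10,50,90,99]).round(4))
# nut area depths
for v in range(136,158,1): print(v,' '.join('%3d'%(1000*P[v,u,2]) for u in range(176,200)))
E
```

```text
wrench 195 yaw 13.11 t 0.4362 0.5557 mid [ 0.5677 -0.2512] headtop 100 [ 0.5712 -0.251   0.1656] [ 0.5673 -0.2543  0.1658]
wrench 131 yaw 10.92 t 0.4523 0.5612 mid [ 0.5647 -0.2522] headtop 59 [ 0.5788 -0.2491  0.1652] [ 0.5616 -0.2503  0.1649]
stand ((0.5729290843009949, -0.17570552229881287), (0.11170469224452972, 0.19781683385372162), 4.9397478103637695)
stand ((0.5750738978385925, -0.19011187553405762), (0.11797303706407547, 0.22664092481136322), 4.495345592498779)
inl 253 482 n [-0.505 -0.061  0.861] tilt 30.6 yaw 6.9
mouth [0.5746 0.19   0.1734] 0.043500714004039764
[0.0307 0.0324 0.0372 0.0414 0.0433]
136 133 185 191 190 193 192 194 191 191 192 193 191 187 191 191 191 188 149 139 131 127 127 124 126
137 190 196 193 190 192 189 192 191 194 189 191 193 190 190 194 187 190 189 184 140 131 128 123 125
138 191 191 193 190 190 192 192 190 187 188 188 192 190 191 189 187 189 187 188 186 138 123 126 124
139 190 189 189 189 190 184 185 182 182 183 180 182 182 185 186 186 189 186 186 185 186 133 125 120
140 183 190 187 185 183 180 126 127 133 141 136 137 135 129 180 180 186 186 189 185 
[... 1015 characters left out ...]

151 165 151 143 122 120 108 110 107 111 109 110 128 124 111 112 105 105 106 117 155 163 170 170 169
152 163 155 144 135 128 116 111 106 105 103 106 110 105 105 104 102 105 113 133 162 163 168 167 167
153 166 159 149 141 131 128 117 118 107 105 106 103 105 102 103 111 117 126 143 159 162 166 163 165
154 163 159 157 145 138 130 129 119 118 112 116 111 108 110 121 120 130 141 155 155 161 164 168 161
155 164 158 157 154 143 142 132 131 125 122 120 123 122 125 127 133 142 154 152 160 163 165 165 167
156 167 160 159 155 151 147 142 138 131 132 135 133 132 138 132 141 153 149 157 164 165 161 161 161
157 164 164 162 152 158 152 151 149 145 144 142 141 141 145 150 148 156 158 159 158 163 163 161  15
```

```bash
cat > nut.py <<'E'
from m import *
n=np.array([-.497,-.06,.866]); n/=np.linalg.norm(n); mouth=np.array([.5746,.190,.1734]); seat=mouth-.061*n
ex=np.cross([-n[1]*0-0,1,0],n); ex=np.array([-n[0],-n[1],0]); ex-=ex@n*n; ex/=np.linalg.norm(ex); ey=np.cross(n,ex)
E
python3 - <<'E'
from nut import *
D=[];F=[]
for i in range(12):
    c=cam("top"); D.append(c['depth']); F.append(c['frame'].astype(float))
c['depth']=np.median(D,0); F=np.mean(F,0); C=cloud(c)
np.save("topmean.npy",C)
E=np.array(c['extrinsics'])
# rectified plane grid at axial height s: 0.25mm/px
def rect(img,s,h=30):
    a=np.arange(-h,h+.01,.125)/1000; X,Y=np.meshgrid(a,a)
    W=seat+s*n+X[...,None]*ex+Y[...,None]*ey
    rv=cv2.Rodrigues(E[:3,:3].T)[0]; tv=-E[:3,:3].T@E[:3,3]
    uv=cv2.projectPoints(W.reshape(-1,3),rv,tv,c['K'],np.array(c['dist']))[0].reshape(*X.shape,2).astype(np.float32)
    return X,Y,cv2.remap(img.astype(np.float32),uv[...,0],uv[...,1],cv2.INTER_CUBIC)
S=((C-seat)@n); 
X,Y,H=rect(S,.008)
for th in(.004,.006,.008):
    m=(H>th)&(np.hypot(X,Y)<.023); cx,cy=X[m].mean(),Y[m].mean()
    Z=(X-cx)+1j*(Y-cy); M=(Z[m]**6).sum(); ph=np.degrees(np.angle(M))/6
    r6=abs(M)/(abs(Z[m])**6).sum()
    print(th,"area mm2",m.sum()*.0156,"c",cx*1e3,cy*1e3,"corner deg mod60",ph,"ratio",r6)
    mm=m.astype(np.uint8)
_,_,G=rect(F,.010); _,_,G2=rect(F,.0)
out=np.hstack([np.clip(G*2,0,255),np.clip(H[...,None].repeat(3,2)*8000+40,0,255)]).astype(np.uint8)
cv2.imwrite("pics/nut.png",cv2.resize(out,(800,400)))
E
```

```text
0.004 area mm2 1300.7279999999998 c 2.2359198848644763 -0.37650215879107674 corner deg mod60 12.242523965523759 ratio 0.050947927098723964
0.006 area mm2 1261.5252 c 2.3749629020490435 -0.4623177563159257 corner deg mod60 12.998554920526653 ratio 0.051213390054953276
0.008 area mm2 1221.8855999999998 c 2.4791943288307845 -0.5366880090902129 corner deg mod60 13.723336809676107 ratio 0.05186626152345186
```

View pics/nut.png

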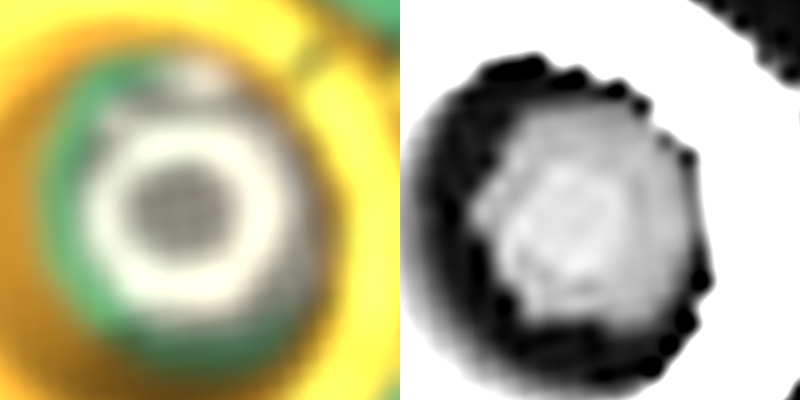

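The depth crop (right) shows the hexagon with its left corner at about (478,212) and flats at the top (y≈105) and bottom (y≈320). The bore wall hides its right edge. I'll fit lines to the visible flats.

```bash
python3 - <<'E'
from nut import *
C=np.load("topmean.npy"); c=cam("top"); E=np.array(c['extrinsics'])
S=(C-seat)@n
a=np.arange(-30,30.01,.125)/1000; X,Y=np.meshgrid(a,a)
W=seat+.008*n+X[...,None]*ex+Y[...,None]*ey
uv=cv2.projectPoints(W.reshape(-1,3),cv2.Rodrigues(E[:3,:3].T)[0],-E[:3,:3].T@E[:3,3],c['K'],np.array(c['dist']))[0].reshape(*X.shape,2).astype(np.float32)
H=cv2.remap(S.astype(np.float32),uv[...,0],uv[...,1],cv2.INTER_LINEAR)
for th in(.003,.005,.007):
    m=((H>th)&(np.hypot(X,Y-.001)<.021)).astype(np.uint8)
    k=max(cv2.findContours(m,cv2.RETR_EXTERNAL,cv2.CHAIN_APPROX_NONE)[0],key=cv2.contourArea)[:,0]
    p=k*.125-30; ang=np.degrees(np.arctan2(p[:,1]-1,p[:,0]))%360
    res=[]
    for mid in(90,150,210,270):
        i=abs((ang-mid+180)%360-180)<22
        vx,vy,x0,y0=cv2.fitLine(p[i].astype(np.float32),cv2.DIST_HUBER,0,.01,.01).ravel()
        t=(np.degrees(np.arctan2(vy,vx))+30)%60-30; res.append((mid,round(float(t),1),round(float(abs(x0*vy-y0*vx)),1)))
    r=np.hypot(p[:,0],p[:,1]-1); b=[(int(t),round(float(r[abs(ang-t)<4].mean()),1)) for t in range(80,296,8)]
    print(th,res); print(b)
E
```

```text
0.003 [(90, 8.5, 19.2), (150, -1.7, 19.2), (210, -1.7, 17.2), (270, 8.0, 17.8)]
[(80, 19.7), (88, 18.6), (96, 17.6), (104, 18.3), (112, 19.3), (120, 20.7), (128, 20.1), (136, 19.0), (144, 19.5), (152, 18.7), (160, 18.2), (168, 19.6), (176, 20.3), (184, 19.8), (192, 18.5), (200, 17.4), (208, 17.9), (216, 18.3), (224, 18.4), (232, 18.8), (240, 18.0), (248, 17.2), (256, 19.7), (264, 19.1), (272, 18.8), (280, 19.1), (288, 20.9)]
0.005 [(90, 6.5, 18.9), (150, -0.5, 18.7), (210, -0.9, 16.8), (270, 11.1, 17.8)]
[(80, 19.2), (88, 18.0), (96, 17.3), (104, 17.9), (112, 18.9), (120, 20.3), (128, 19.7), (136, 18.7), (144, 19.1), (152, 18.4), (160, 17.9), (168, 19.2), (176, 19.9), (184, 19.4), (192, 18.1), (200, 17.0), (208, 17.4), (216, 17.8), (224, 17.9), (232, 18.3), (240, 17.6), (248, 16.8), (256, 19.5), (264, 19.1), (272, 18.7), (280, 18.8), (288, 20.9)]
0.007 [(90, 6.2, 18.4), (150, 0.7, 18.4), (210, -0.0, 16.4), (270, 14.3, 17.2)]
[(80, 18.6), (88, 17.5), (96, 16.9), (104, 17.6), (112, 18.5), (120, 19.9), (128, 19.3), (136, 18.4), (144, 18.7), (152, 18.1), (160, 17.6), (168, 18.7), (176, 19.6), (184, 19.0), (192, 17.7), (200, 16.7), (208, 16.9), (216, 17.4), (224, 17.4), (232, 17.8), (240, 17.1), (248, 16.3), (256, 19.2), (264, 19.1), (272, 18.5), (280, 18.5), (288, 20.1)]
```

The nut's corners come out near 0–2° from the pump's x direction. Next I'll refine the wrench head from the averaged depth.

```bash
python3 - <<'E'
from nut import *
C=np.load("topmean.npy"); wrench(C)
x,y,z=np.moveaxis(C,-1,0)
m=(x>.47)&(x<.66)&(y>-.33)&(y<-.2)&(z>.12)
for v,u in np.argwhere(m)[:0]: pass
q=C[m]; r=cv2.minAreaRect(q[:,:2].astype(np.float32)); print(len(q),r)
box=cv2.boxPoints(r); print(box.round(3).tolist())
h=q[q[:,2]>.1625]; print(len(h),cv2.minAreaRect(h[:,:2].astype(np.float32)),h.mean(0))
for v in range(142,162): print(v,' '.join('%3d'%(1000*z[v,u]) for u in range(328,356)))
print(C[150,341],C[150,340],C[150,342]); print(seat, mouth, seat+.138*n)
E
```

```text
wrench 196 yaw 13.14 t 0.4361 0.5556 mid [ 0.5679 -0.2514] headtop 86 [ 0.5741 -0.2502  0.1663] [ 0.5687 -0.2517  0.1644]
269 ((0.5780439376831055, -0.24934957921504974), (0.1404401808977127, 0.022440001368522644), 15.000727653503418)
[[0.5070000290870667, -0.25699999928474426], [0.5130000114440918, -0.27799999713897705], [0.6489999890327454, -0.24199999868869781], [0.6430000066757202, -0.2199999988079071]]
83 ((0.5777254700660706, -0.24960505962371826), (0.029321182519197464, 0.02215898223221302), 14.57974624633789) [ 0.57714472 -0.24875404  0.16693514]
142  75  75  74  75  75  75  75  75  76 156 158 158 161  77  76  74  75  76  76  81  79  80  76   1   0   0   0   0
143  76  75  75  75  76  75  74  76  75 154 157 159 159 157  74  75  74  75  75  74  75  74  76   0   0   0   2   0
144  76  75  75  74  75  75  76  73  74  75 155 158 167 167 168 167 167  75  75  76  77  76  75  74   0   0   2   0
145  74  75  75  75  73  74  76  75  75 163 166 167 166 166 167 167 168  75  75  75  75  74  76  75   0   0  -1   0
146  75  73  75  75  75  75  75  74  75 164 167 168 167 166 167 167 166 166
[... 1287 characters left out ...]
4  76  76  75  75   1   1   0
158  61  62  64  67  68  71  78  86  89  89  68  66  64  61 155 159 159 159  75  75  76  75  76  75  76   0   0   0
159  57  61  65  65  67  69  72  75  78  72  70  66  62  59 154 158 158 159 156  77  74  74  75  75  75  75   0  -1
160  58  60  63  64  66  67  68  68  69  67  68  64  61  60  11 157 158 159 158  77  74  76  75  75  75  75  -1   1
161  57  59  60  63  65  67  67  67  67  66  65  62  60  58  10 155 157 158 157  77  76  74  75  74  75  76   0   1
[ 0.57379976 -0.24617291  0.1674077 ] [ 0.5738117  -0.24333854  0.16734244] [ 0.57368046 -0.24891937  0.16786408]
[0.60490844 0.19365897 0.12058892] [0.5746 0.19   0.1734] [0.53634181 0.1853813  0.24006317]
```

```bash
cat >> h.py <<'E'
def rows(tp,tR):
    p,Rt=tcp(); print("t",round(status.get_obs()['time_s'],2),"tcp",p.round(4),"shift cm",(Rt.inv().apply(np.array(tp)-p)*100).round(2),"rot deg",np.degrees((Rt.inv()*tR).as_rotvec()).round(2),"q",np.array(status.get_obs()['q']).round(2),"F",np.array(status.get_obs()['wrist_force']).round(1))
def tool(xdir,zdir):
    z=np.array(zdir,float); z/=np.linalg.norm(z); x=np.array(xdir,float); x-=x@z*z; x/=np.linalg.norm(x)
    return R.from_matrix(np.c_[x,np.cross(z,x),z])
def yawdown(d): a=np.radians(d); return tool([np.cos(a),np.sin(a),0],[0,0,-1])
E
python3 -c "
from h import *
rows([.578,-.2495,.33],yawdown(194.8))"
```

```text
t 0.75 tcp [0.2062 0.5368 0.2313] shift cm [-62.9  -60.07  -9.87] rot deg [ -0.     0.   -35.81] q [ 1.    0.18  1.61 -0.    1.35 -0.21] F [ 0.2 -0.4  1.7]
```

```bash
python3 -m handwheel '[[[1,0,0,-6,0,0,0],[1,-4,-4,-9.87,0,0,-5],[1,-62.9,-60.07,-9.87,0,0,-35.81],[1,-62.9,-60.07,-9.87,0,0,-35.81],[1,-62.9,-60.07,-9.87,0,0,-35.81],[1,-62.9,-60.07,-9.87,0,0,-35.81],[1,-62.9,-60.07,-9.87,0,0,-35.81],[1,-62.9,-60.07,-9.87,0,0,-35.81],[1,-62.9,-60.07,-9.87,0,0,-35.81],[1,-62.9,-60.07,-9.87,0,0,-35.81]]]'; python3 -c "
from h import *
rows([.578,-.2495,.33],yawdown(194.8))"
```

```text
time_s: 2.0
eef_pos: [0.4333, 0.0559, 0.3292]
eef_rot: [0.001, -0.129, 0.992, -0.0]
wrist_force: [1.1, -0.3, -0.1]
opening: 0.995
grasp_force: 0.0
t 2.0 tcp [0.4333 0.0559 0.3292] shift cm [ -6.19 -33.22  -0.06] rot deg [-0.02  0.08 -0.02] q [-0.14 -0.21  1.8   0.    1.55 -1.97] F [ 1.1 -0.3 -0.1]
```

```bash
python3 -m handwheel '[[[1,-6.19,-33.22,0,0,0,0],[1,-6.19,-33.22,0,0,0,0],[1,-6.19,-33.22,0,0,0,0],[1,-6.19,-33.22,0,0,0,0],[1,-6.19,-33.22,0,0,0,0],[1,-6.19,-33.22,0,0,0,0],[1,-6.19,-33.22,0,0,0,0],[1,-6.19,-33.22,0,0,0,0]]]'; python3 -c "
from h import *
rows([.578,-.2495,.131],yawdown(194.8))"
```

```text
time_s: 3.0
eef_pos: [0.5772, -0.2466, 0.3287]
eef_rot: [-0.0, -0.129, 0.992, 0.0]
wrist_force: [-0.2, 0.7, -0.1]
opening: 1.003
grasp_force: 0.0
t 3.0 tcp [ 0.5772 -0.2466  0.3287] shift cm [-1.000e-02 -3.200e-01  1.977e+01] rot deg [ 0.04 -0.01  0.02] q [-0.59  0.24  1.34  0.    1.56 -2.42] F [-0.2  0.7 -0.1]
```

```bash
python3 -m handwheel '[[[1,0,0,6,0,0,0],[1,0,0,12,0,0,0],[1,0,0,15,0,0,0],[1,0,0,15,0,0,0]]]'; python3 -c "
from h import *
rows([.578,-.2495,.131],yawdown(194.8))"
```

```text
time_s: 3.5
eef_pos: [0.5757, -0.2449, 0.1764]
eef_rot: [-0.002, -0.13, 0.992, 0.002]
wrist_force: [0.6, -0.5, 0.0]
opening: 1.0
grasp_force: 0.0
t 3.5 tcp [ 0.5757 -0.2449  0.1764] shift cm [-0.12 -0.52  4.54] rot deg [ 0.24 -0.2   0.08] q [-0.59  0.35  1.52  0.    1.28 -2.42] F [ 0.6 -0.5  0. ]
```

```bash
python3 -m handwheel '[[[1,-0.12,-0.5,0.5,0,0,0],[1,-0.12,-0.5,4.5,0,0,0],[1,-0.12,-0.5,4.5,0,0,0],[1,-0.12,-0.5,4.5,0,0,0]]]'; python3 -c "
from h import *
rows([.578,-.2495,.131],yawdown(194.8))"
```

```text
time_s: 4.0
eef_pos: [0.581, -0.2526, 0.1361]
eef_rot: [0.001, -0.129, 0.992, -0.001]
wrist_force: [0.4, -0.2, 0.8]
opening: 1.0
grasp_force: 0.0
t 4.0 tcp [ 0.581  -0.2526  0.1361] shift cm [0.21 0.38 0.51] rot deg [-0.12  0.11  0.  ] q [-0.6   0.4   1.53  0.    1.21 -2.43] F [ 0.4 -0.2  0.8]
```

```bash
python3 -m handwheel '[[[1,0,0,0,0,0,0],[1,0,0,0,0,0,0]]]'; python3 -c "
from h import *
rows([.578,-.2495,.131],yawdown(194.8))"
```

```text
time_s: 4.25
eef_pos: [0.5806, -0.2524, 0.1353]
eef_rot: [0.001, -0.129, 0.992, -0.001]
wrist_force: [0.0, -0.2, -0.7]
opening: 1.003
grasp_force: 0.0
t 4.25 tcp [ 0.5806 -0.2524  0.1353] shift cm [0.18 0.35 0.43] rot deg [-0.1   0.09 -0.  ] q [-0.6   0.4   1.53  0.    1.21 -2.43] F [ 0.  -0.2 -0.7]
```

```bash
python3 -m handwheel '[[[1,0.18,0.32,0.4,0,0,0],[1,0.18,0.32,0.4,0,0,0],[1,0.18,0.32,0.4,0,0,0]]]'; python3 -c "
from h import *
rows([.578,-.2495,.131],yawdown(194.8))"
```

```text
time_s: 4.62
eef_pos: [0.5772, -0.2493, 0.1296]
eef_rot: [-0.0, -0.129, 0.992, 0.0]
wrist_force: [-1.0, 0.3, -0.4]
opening: 0.999
grasp_force: 0.0
t 4.62 tcp [ 0.5772 -0.2493  0.1296] shift cm [-0.07 -0.04 -0.14] rot deg [ 0.01 -0.01 -0.  ] q [-0.6   0.4   1.55 -0.    1.19 -2.43] F [-1.   0.3 -0.4]
```

```bash
python3 -m handwheel '[[[-1,0,0,0,0,0,0],[-1,0,0,0,0,0,0],[-1,0,0,0,0,0,0],[-1,0,0,0,0,0,0],[-1,0,0,0,0,0,0],[-1,0,0,0,0,0,0],[-1,0,0,0,0,0,0],[-1,0,0,0,0,0,0]]]'; python3 -c "
from h import *
rows([.578,-.2495,.131],yawdown(194.8))"
```

```text
time_s: 5.62
eef_pos: [0.5774, -0.2492, 0.1298]
eef_rot: [0.0, -0.129, 0.992, 0.0]
wrist_force: [-0.5, 1.4, 0.1]
opening: 0.249
grasp_force: 59.4
t 5.62 tcp [ 0.5774 -0.2492  0.1298] shift cm [-0.06 -0.04 -0.12] rot deg [ 0.01  0.   -0.  ] q [-0.6   0.4   1.55  0.    1.2  -2.43] F [-0.5  1.4  0.1]
```

Gripped. Now lifting straight up.

```bash
python3 -m handwheel '[[[-1,0,0,-2,0,0,0],[-1,0,0,-6,0,0,0],[-1,0,0,-12,0,0,0],[-1,0,0,-18,0,0,0],[-1,0,0,-22,0,0,0],[-1,0,0,-22,0,0,0],[-1,0,0,-22,0,0,0]]]'; cat >> nut.py <<'E'
def foot_pose(s,deg,dx=0,dy=0):  # TCP pose with foot s metres above seat along axis
    a=np.radians(deg); Rt=tool(-(np.cos(a)*ex+np.sin(a)*ey),-n)
    return seat+s*n+dx*ex+dy*ey-Rt.apply([-.0005,0,.1178]),Rt
E
python3 - <<'E'
from nut import *
print(n,ex,ey); rows(*foot_pose(.111,1))
E
```

```text
time_s: 6.5
eef_pos: [0.5766, -0.249, 0.3479]
eef_rot: [-0.001, -0.129, 0.992, 0.001]
wrist_force: [-0.6, 0.8, -6.1]
opening: 0.25
grasp_force: 59.6
[-0.49685966 -0.05998306  0.86575546] [0.85951467 0.10376435 0.50046727] [-0.11985411  0.99279152  0.        ]
t 6.5 tcp [ 0.5766 -0.249   0.3479] shift cm [-2.66 43.65  3.03] rot deg [  2.44 -30.08   6.72] q [-0.6   0.23  1.31 -0.    1.6  -2.43] F [-0.6  0.8 -6.1]
```

```bash
python3 -m handwheel '[[[-1,-1,5,-2,0.6,-8,1.7],[-1,-2,11,-2,1.2,-16,3.4],[-1,-2.66,17,-2,1.8,-24,5],[-1,-2.66,23,-2,2.44,-30.08,6.72],[-1,-2.66,29,-2,2.44,-30.08,6.72],[-1,-2.66,35,-2,2.44,-30.08,6.72],[-1,-2.66,41,-2,2.44,-30.08,6.72],[-1,-2.66,43.65,1,2.44,-30.08,6.72],[-1,-2.66,43.65,3,2.44,-30.08,6.72],[-1,-2.66,43.65,3,2.44,-30.08,6.72]]]'; python3 - <<'E'
from nut import *
rows(*foot_pose(.111,1))
c=cam("scene"); cv2.imwrite("pics/s1.png",cv2.resize(c['frame'][150:320,230:420],(760,680))[:590]); 
E
```

```text
time_s: 7.75
eef_pos: [0.4886, 0.1796, 0.314]
eef_rot: [0.255, -0.067, 0.965, 0.012]
wrist_force: [0.4, -0.5, -3.8]
opening: 0.252
grasp_force: 60.9
t 7.75 tcp [0.4886 0.1796 0.314 ] shift cm [-0.41 -0.01 -0.27] rot deg [-0.05 -0.46  0.12] q [ 0.13 -0.36  2.02 -0.01  0.96 -1.58] F [ 0.4 -0.5 -3.8]
```

View pics/s1.png

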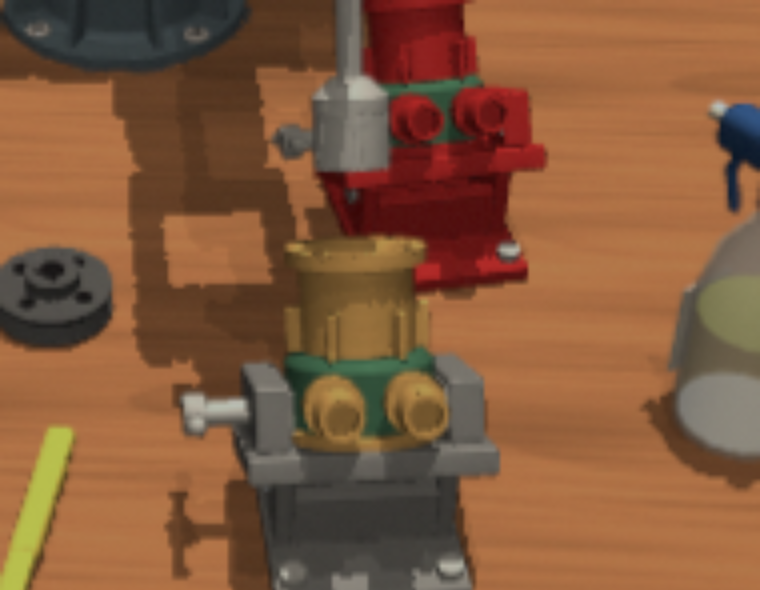

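The view shows the socket tilted and held just short of the bore mouth, at about (350,130) in the crop, with the mouth at (355,250). I'll check that the wrench didn't slip in the grip before inserting.

```bash
cat > slip.py <<'E'
from nut import *
from scipy.optimize import least_squares
p,Rt=tcp()
for nm in("scene","top"):
    C=cloud(cam(nm)).reshape(-1,3); T=Rt.inv().apply(C-p)*1000
    for a,b,r in((20,55,8),(82,114,23.5)):
        q=T[(T[:,2]>a)&(T[:,2]<b)&(np.hypot(T[:,0],T[:,1])<r+8)]
        if len(q)<8: print(nm,a,len(q)); continue
        f=least_squares(lambda c:np.hypot(q[:,0]-c[0],q[:,1]-c[1])-r,[0,0],loss='soft_l1',f_scale=1.5)
        print(nm,(a,b),len(q),"axis xy mm",f.x.round(1),"rms",np.sqrt(np.mean(f.fun**2)).round(2),"zmax",np.percentile(q[:,2],99).round(1))
E
python3 slip.py
```

```text
scene (20, 55) 91 axis xy mm [-0.9  0.4] rms 1.68 zmax 54.5
scene (82, 114) 257 axis xy mm [-0.5  1.1] rms 1.96 zmax 113.7
top (20, 55) 22 axis xy mm [-2.9  0.1] rms 0.49 zmax 52.4
top (82, 114) 54 axis xy mm [-3.   0.4] rms 0.48 zmax 113.2
```

```bash
python3 - <<'E'
from nut import *
rows(*foot_pose(.075,1,dx=-.001)); rows(*foot_pose(.024,1,dx=-.001))
E
```

```text
t 7.9 tcp [0.4917 0.179  0.3197] shift cm [0.24 0.11 3.67] rot deg [-0.11  0.09  0.01] q [ 0.12 -0.36  2.02 -0.01  0.96 -1.58] F [ 0.5 -0.3 -3.6]
t 7.9 tcp [0.4917 0.179  0.3197] shift cm [0.25 0.12 8.77] rot deg [-0.11  0.09  0.01] q [ 0.12 -0.36  2.02 -0.01  0.96 -1.58] F [ 0.5 -0.3 -3.6]
```

```bash
python3 -m handwheel '[[[-1,0.24,0.1,1,0,0,0],[-1,0.24,0.1,2.5,0,0,0],[-1,0.24,0.1,4,0,0,0],[-1,0.24,0.1,4,0,0,0],[-1,0.24,0.1,4,0,0,0]]]'; python3 - <<'E'
from nut import *
rows(*foot_pose(.024,1,dx=-.001))
E
python3 slip.py
```

```text
time_s: 8.52
eef_pos: [0.5095, 0.1825, 0.2838]
eef_rot: [0.26, -0.067, 0.963, 0.013]
wrist_force: [-0.1, 0.2, -4.1]
opening: 0.252
grasp_force: 61.0
t 8.53 tcp [0.5095 0.1825 0.2838] shift cm [ 0.01 -0.03  4.76] rot deg [-0.09  0.1   0.05] q [ 0.13 -0.28  2.03 -0.01  0.87 -1.58] F [-0.1  0.2 -4.1]
scene (20, 55) 100 axis xy mm [-1.   1.1] rms 1.91 zmax 54.8
scene (82, 114) 256 axis xy mm [-0.3  1.2] rms 1.72 zmax 113.8
top (20, 55) 19 axis xy mm [-1.4  0.5] rms 0.26 zmax 53.3
top (82, 114) 48 axis xy mm [-1.2  0.8] rms 0.3 zmax 113.4
```

```bash
python3 -m handwheel '[[[-1,0,-0.05,1,0,0,0],[-1,0,-0.05,2,0,0,0],[-1,0,-0.05,3,0,0,0],[-1,0,-0.05,4,0,0,0],[-1,0,-0.05,4.7,0,0,0],[-1,0,-0.05,4.7,0,0,0]]]'; python3 - <<'E'
from nut import *
rows(*foot_pose(0,1,dx=-.001))
E
```

```text
time_s: 9.38
eef_pos: [0.5327, 0.1847, 0.2424]
eef_rot: [0.259, -0.067, 0.963, 0.012]
wrist_force: [0.0, 0.5, -4.1]
opening: 0.252
grasp_force: 61.1
t 9.38 tcp [0.5327 0.1847 0.2424] shift cm [-0.05  0.02  2.4 ] rot deg [-0.09  0.04  0.05] q [ 0.13 -0.18  2.03 -0.01  0.76 -1.58] F [ 0.   0.5 -4.1]
```

```bash
python3 -m handwheel '[[[-1,-0.05,0,0.4,0,0,0],[-1,-0.05,0,0.8,0,0,0],[-1,-0.05,0,1.2,0,0,0],[-1,-0.05,0,1.6,0,0,0],[-1,-0.05,0,1.6,0,0,0]]]'; python3 - <<'E'
from nut import *
rows(*foot_pose(0,1,dx=-.001))
E
```

```text
time_s: 10.0
eef_pos: [0.5411, 0.1859, 0.2292]
eef_rot: [0.259, -0.067, 0.963, 0.013]
wrist_force: [-0.9, 1.1, -5.2]
opening: 0.249
grasp_force: 60.9
t 10.0 tcp [0.5411 0.1859 0.2292] shift cm [0.02 0.   0.84] rot deg [-0.07  0.08  0.05] q [ 0.13 -0.14  2.03 -0.01  0.73 -1.58] F [-0.9  1.1 -5.2]
```

```bash
python3 -m handwheel '[[[-1,0,0,0.2,0,0,0],[-1,0,0,0.4,0,0,0],[-1,0,0,0.6,0,0,0],[-1,0,0,0.6,0,0,0]]]'; python3 - <<'E'
from nut import *
rows(*foot_pose(0,1,dx=-.001))
E
```

```text
time_s: 10.5
eef_pos: [0.5441, 0.1863, 0.2242]
eef_rot: [0.26, -0.067, 0.963, 0.013]
wrist_force: [-1.2, 2.8, -6.3]
opening: 0.247
grasp_force: 60.9
t 10.5 tcp [0.5441 0.1863 0.2242] shift cm [0.03 0.   0.25] rot deg [-0.07  0.09  0.05] q [ 0.13 -0.13  2.03 -0.01  0.71 -1.58] F [-1.2  2.8 -6.3]
```

Engaged: the foot is past the 10 mm hexagon height with low force. Pressing gently to seat it.

```bash
python3 -m handwheel '[[[-1,0,0,0.15,0,0,0],[-1,0,0,0.3,0,0,0],[-1,0,0,0.3,0,0,0],[-1,0,0,0.4,0,0,0],[-1,0,0,0.4,0,0,0]]]'; python3 - <<'E'
from nut import *
rows(*foot_pose(0,1,dx=-.001)); print(status.get_obs()['torque'])
E
```

```text
time_s: 11.12
eef_pos: [0.5463, 0.1866, 0.2227]
eef_rot: [0.26, -0.067, 0.963, 0.013]
wrist_force: [-13.9, -0.7, 9.3]
opening: 0.248
grasp_force: 63.6
t 11.12 tcp [0.5463 0.1866 0.2227] shift cm [0.15 0.   0.01] rot deg [-0.08  0.18  0.08] q [ 0.13 -0.12  2.03 -0.01  0.71 -1.58] F [-13.9  -0.7   9.3]
[0.22933515 2.28905927 0.36858082]
```

```bash
python3 -m handwheel '[[[-1,0,0,0,0,0,0],[-1,0,0,0,0,0,0],[-1,0,0,0,0,0,5],[-1,0,0,0,0,0,10],[-1,0,0,0,0,0,15],[-1,0,0,0,0,0,20],[-1,0,0,0,0,0,24],[-1,0,0,0,0,0,24]]]'; cat > tq.py <<'E'
from nut import *
rows(*foot_pose(0,1,dx=-.001)); t=np.array(status.get_obs()['torque']); print("tq tool",tcp()[1].inv().apply(t).round(2))
E
python3 tq.py
```

```text
time_s: 12.12
eef_pos: [0.5464, 0.1867, 0.2227]
eef_rot: [0.252, 0.135, 0.956, 0.067]
wrist_force: [-12.9, 0.0, 9.7]
opening: 0.248
grasp_force: 63.4
t 12.12 tcp [0.5464 0.1867 0.2227] shift cm [ 0.14 -0.07  0.01] rot deg [ -0.03   0.21 -23.96] q [ 0.13 -0.12  2.03 -0.01  0.71 -1.16] F [-12.9   0.    9.7]
tq tool [0.21 1.87 0.08]
```

```bash
python3 -m handwheel '[[[-1,0,0,0,0,0,4],[-1,0,0,0,0,0,8],[-1,0,0,0,0,0,12],[-1,0,0,0,0,0,12]]]'; python3 tq.py;  python3 -m handwheel '[[[-1,0,0,0,0,0,4],[-1,0,0,0,0,0,8],[-1,0,0,0,0,0,8]]]'; python3 tq.py
```

```text
time_s: 12.62
eef_pos: [0.5463, 0.1867, 0.2226]
eef_rot: [0.244, 0.234, 0.937, 0.093]
wrist_force: [-11.2, 1.2, 7.0]
opening: 0.244
grasp_force: 63.3
t 12.62 tcp [0.5463 0.1867 0.2226] shift cm [ 0.11 -0.1   0.01] rot deg [-1.000e-02  2.100e-01 -3.596e+01] q [ 0.13 -0.12  2.03 -0.01  0.71 -0.95] F [-11.2   1.2   7. ]
tq tool [0.29 1.58 0.05]
time_s: 13.0
eef_pos: [0.5465, 0.1868, 0.2228]
eef_rot: [0.237, 0.298, 0.918, 0.109]
wrist_force: [-12.0, 1.6, 7.7]
opening: 0.248
grasp_force: 63.6
t 13.0 tcp [0.5465 0.1868 0.2228] shift cm [ 0.11 -0.13  0.01] rot deg [  0.     0.25 -43.82] q [ 0.13 -0.12  2.03 -0.01  0.71 -0.81] F [-12.    1.6   7.7]
tq tool [ 0.57  1.88 -0.87]
```

```bash
python3 -m handwheel '[[[-1,0,0,0,0,0,3],[-1,0,0,0,0,0,3]]]'; python3 tq.py;  python3 -m handwheel '[[[-1,0,0,0,0,0,2],[-1,0,0,0,0,0,2]]]'; python3 tq.py
```

```text
time_s: 13.25
eef_pos: [0.5465, 0.1868, 0.2228]
eef_rot: [0.234, 0.321, 0.91, 0.115]
wrist_force: [-12.8, 1.8, 7.6]
opening: 0.255
grasp_force: 66.4
t 13.25 tcp [0.5465 0.1868 0.2228] shift cm [ 0.11 -0.13  0.01] rot deg [-2.000e-02  2.600e-01 -4.668e+01] q [ 0.13 -0.12  2.03 -0.01  0.71 -0.76] F [-12.8   1.8   7.6]
tq tool [ 0.64  1.84 -1.65]
time_s: 13.5
eef_pos: [0.5467, 0.1866, 0.223]
eef_rot: [0.233, 0.336, 0.905, 0.119]
wrist_force: [-11.3, 0.6, 7.2]
opening: 0.252
grasp_force: 80.7
t 13.5 tcp [0.5467 0.1866 0.223 ] shift cm [ 0.14 -0.14  0.02] rot deg [-3.000e-02  3.100e-01 -4.864e+01] q [ 0.13 -0.12  2.03 -0.01  0.71 -0.73] F [-11.3   0.6   7.2]
tq tool [ 0.82  1.52 -1.83]
```

Torque rose to 1.8 N·m against 0.2 N·m of friction, so the nut is against its stop. I'll unload the twist and draw out along the axis.

```bash
python3 -m handwheel '[[[-1,0,0,0,0,0,0],[-1,0,0,0,0,0,-3],[-1,0,0,0,0,0,-6],[-1,0,0,0,0,0,-6]]]'; python3 tq.py
```

```text
time_s: 14.0
eef_pos: [0.547, 0.1866, 0.2231]
eef_rot: [0.239, 0.29, 0.92, 0.107]
wrist_force: [-10.1, 0.9, 7.0]
opening: 0.252
grasp_force: 63.4
t 14.0 tcp [0.547  0.1866 0.2231] shift cm [ 0.18 -0.15  0.01] rot deg [ 2.000e-02  3.100e-01 -4.289e+01] q [ 0.13 -0.12  2.03 -0.01  0.71 -0.83] F [-10.1   0.9   7. ]
tq tool [ 0.48  1.42 -0.15]
```

```bash
python3 -m handwheel '[[[-1,0.05,-0.05,-0.4,0,0,0],[-1,0.1,-0.1,-1,0,0,0],[-1,0.1,-0.1,-2,0,0,0],[-1,0.1,-0.1,-4,0,0,0],[-1,0.1,-0.1,-7,0,0,0],[-1,0.1,-0.1,-11,0,0,0],[-1,0.1,-0.1,-11,0,0,0]]]'; python3 - <<'E'
from nut import *
rows([.5774,-.2492,.348],yawdown(194.8))
c=cam("scene"); cv2.imwrite("pics/s2.png",cv2.resize(c['frame'],(800,600))); 
E
python3 slip.py
```

```text
time_s: 14.88
eef_pos: [0.4916, 0.1796, 0.3201]
eef_rot: [0.241, 0.291, 0.92, 0.108]
wrist_force: [-0.1, -0.0, -4.0]
opening: 0.25
grasp_force: 67.6
t 14.88 tcp [0.4916 0.1796 0.3201] shift cm [-32.35 -29.54  -0.58] rot deg [  9.13  30.27 -48.66] q [ 0.13 -0.37  2.02 -0.01  0.95 -0.83] F [-0.1 -0.  -4. ]
scene (20, 55) 91 axis xy mm [0.5 0.6] rms 2.0 zmax 54.8
scene (82, 114) 265 axis xy mm [2.2 0.9] rms 1.71 zmax 113.8
top (20, 55) 10 axis xy mm [ 1.5 -1. ] rms 0.48 zmax 51.3
top (82, 114) 43 axis xy mm [ 3.  -0.9] rms 0.4 zmax 113.6
```

View pics/s2.png

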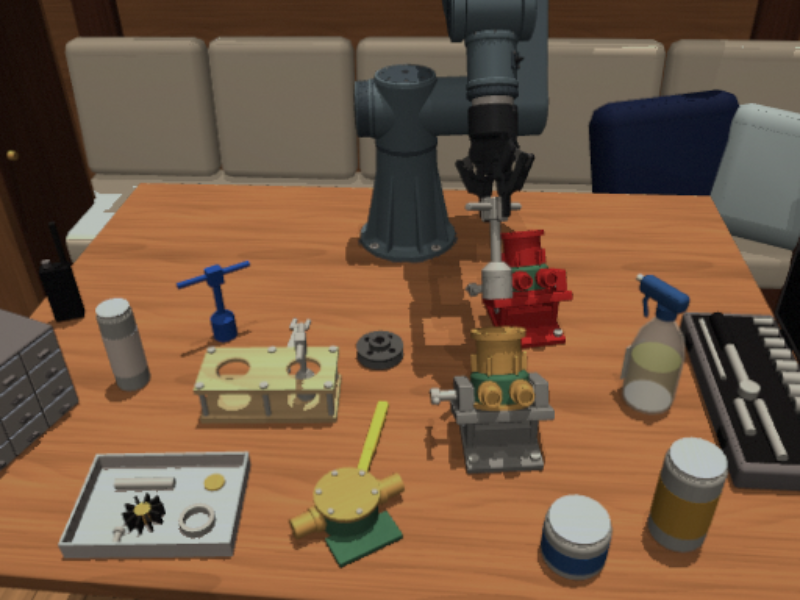

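The picture shows the wrench clear of the bore, with the stand's left hole empty at (235,368) and everything else in place. The wrench has tipped about 2° in the grip, which is harmless. Carrying it back.

```bash
python3 - <<'E'
from nut import *
rows([.5803,-.2484,.348],yawdown(194.8)); p,Rt=tcp(); print("tool coords of world up 3cm",(Rt.inv().apply([0,0,3])).round(2))
E
python3 -m handwheel '[[[-1,-4,-4,-1.5,0,0,0],[-1,-8,-8,-1.5,0,0,0],[-1,-12,-12,-1,2,6,-8],[-1,-16,-16,-1,4,12,-17],[-1,-20.5,-19,-0.6,6,18,-26],[-1,-25,-22.5,-0.6,7.5,24,-36],[-1,-29,-26,-0.6,9,29,-45],[-1,-32.4,-29.5,-0.6,9.13,30.27,-48.66],[-1,-32.4,-29.5,-0.6,9.13,30.27,-48.66],[-1,-32.4,-29.5,-0.6,9.13,30.27,-48.66]]]'; python3 - <<'E'
from nut import *
rows([.5803,-.2484,.348],yawdown(194.8))
E
```

```text
t 15.03 tcp [0.4901 0.1793 0.3145] shift cm [-32.83 -29.05  -0.88] rot deg [  8.98  29.74 -48.72] q [ 0.13 -0.36  2.03 -0.01  0.95 -0.83] F [-0.4 -0.6 -4.7]
tool coords of world up 3cm [-1.12  1.   -2.6 ]
time_s: 16.27
eef_pos: [0.5766, -0.249, 0.341]
eef_rot: [-0.005, -0.128, 0.992, 0.002]
wrist_force: [-1.0, 0.3, -4.2]
opening: 0.248
grasp_force: 67.4
t 16.27 tcp [ 0.5766 -0.249   0.341 ] shift cm [-0.36 -0.04 -0.7 ] rot deg [ 0.25 -0.56 -0.06] q [-0.59  0.24  1.32 -0.    1.59 -2.42] F [-1.   0.3 -4.2]
```

Now I'll correct and check the socket's position over the hole.

```bash
python3 -m handwheel '[[[-1,-0.3,0,1,0.25,-0.5,0],[-1,-0.3,0,4,0.25,-0.5,0],[-1,-0.3,0,8,0.25,-0.5,0],[-1,-0.3,0,12,0.25,-0.5,0],[-1,-0.3,0,12,0.25,-0.5,0],[-1,-0.3,0,12,0.25,-0.5,0]]]'; python3 slip.py; python3 - <<'E'
from nut import *
p,Rt=tcp(); rows([.5803,-.2484,.1298],yawdown(194.8))
print("foot est",(p+Rt.apply([.0025,0,.1178])).round(4))
E
```

```text
time_s: 17.02
eef_pos: [0.5794, -0.2482, 0.225]
eef_rot: [0.001, -0.129, 0.992, -0.002]
wrist_force: [-0.3, -0.1, -3.4]
opening: 0.249
grasp_force: 67.4
scene (20, 55) 69 axis xy mm [1.2 0.2] rms 1.61 zmax 54.4
scene (82, 114) 181 axis xy mm [2.8 0.7] rms 1.48 zmax 113.7
top 20 0
top 82 0
t 17.12 tcp [ 0.5799 -0.2488  0.2261] shift cm [-0.01  0.09  9.63] rot deg [-0.35  0.21  0.03] q [-0.59  0.3   1.47 -0.    1.36 -2.42] F [ 0.3  1.3 -4.4]
foot est [ 0.5781 -0.25    0.1083]
```

```bash
python3 -m handwheel '[[[-1,0,0.05,2,0,0,0],[-1,0,0.05,4,0,0,0],[-1,0,0.05,6,0,0,0],[-1,0,0.05,8,0,0,0],[-1,0,0.05,9,0,0,0],[-1,0,0.05,9,0,0,0],[-1,0,0.05,9,0,0,0]]]'; python3 - <<'E'
from nut import *
p,Rt=tcp(); rows([.5803,-.2484,.1298],yawdown(194.8))
print("foot est",(p+Rt.apply([.0025,0,.1178])).round(4))
E
```

```text
time_s: 18.0
eef_pos: [0.5791, -0.2483, 0.1339]
eef_rot: [0.001, -0.129, 0.992, -0.002]
wrist_force: [0.4, 0.1, -3.9]
opening: 0.253
grasp_force: 67.4
t 18.0 tcp [ 0.5791 -0.2483  0.1339] shift cm [-0.12 -0.04  0.41] rot deg [-0.2   0.07  0.01] q [-0.59  0.4   1.54 -0.    1.2  -2.42] F [ 0.4  0.1 -3.9]
foot est [ 0.5769 -0.2493  0.0161]
```

```bash
python3 -m handwheel '[[[-1,-0.1,0,0.2,0,0,0],[-1,-0.1,0,0.35,0,0,0],[-1,-0.1,0,0.45,0,0,0],[-1,-0.1,0,0.45,0,0,0]]]'; python3 -c "
from h import *
rows([.5803,-.2484,.1298],yawdown(194.8))"
```

```text
time_s: 18.5
eef_pos: [0.5801, -0.248, 0.1302]
eef_rot: [0.001, -0.129, 0.992, -0.002]
wrist_force: [-2.2, 2.5, 5.4]
opening: 0.252
grasp_force: 68.7
t 18.5 tcp [ 0.5801 -0.248   0.1302] shift cm [-0.01 -0.05  0.04] rot deg [-0.21  0.08  0.02] q [-0.59  0.4   1.54 -0.    1.19 -2.42] F [-2.2  2.5  5.4]
```

```bash
python3 -m handwheel '[[[-0.3,0,0,0,0,0,0],[-0.2,0,0,0,0,0,0],[0,0,0,0,0,0,0],[0.5,0,0,0,0,0,0],[1,0,0,0,0,0,0],[1,0,0,0,0,0,0],[1,0,0,0,0,0,0],[1,0,0,0,0,0,0]]]';  python3 -m handwheel '[[[1,0,0,-2,0,0,0],[1,0,0,-6,0,0,0],[1,0,0,-12,0,0,0],[1,0,0,-18,0,0,0],[1,0,0,-18,0,0,0],[1,0,0,-18,0,0,0]]]'; python3 - <<'E'
from nut import *
c=cam("scene"); C=cloud(c).reshape(-1,3); cv2.imwrite("pics/s3.png",cv2.resize(c['frame'],(800,600)))
x,y,z=C.T; 
for nm in("scene0",):
    for D in(np.load(nm+".npy").reshape(-1,3),C):
        m=(D[:,0]>.5)&(D[:,0]<.66)&(D[:,1]>-.32)&(D[:,1]<-.2)
        h=D[m&(D[:,2]>.1)&(D[:,2]<.17)]; s=D[m&(D[:,2]>.08)&(D[:,2]<.115)]
        print(len(h),cv2.minAreaRect(h[:,:2].astype(np.float32)),"zmax",h[:,2].max(),"shaft",np.median(s,0).round(4))
E
```

```text
time_s: 19.5
eef_pos: [0.5796, -0.2477, 0.1287]
eef_rot: [0.0, -0.129, 0.992, -0.001]
wrist_force: [0.4, 0.1, -0.6]
opening: 1.002
grasp_force: 0.0
time_s: 20.25
eef_pos: [0.5793, -0.2473, 0.3097]
eef_rot: [0.001, -0.129, 0.992, -0.002]
wrist_force: [-0.2, 0.2, -1.6]
opening: 1.003
grasp_force: 0.0
280 ((0.5797873735427856, -0.24675551056861877), (0.14075154066085815, 0.02213265374302864), 14.682453155517578) zmax 0.1695511103044095 shaft [ 0.5843 -0.243   0.0962]
277 ((0.5789737701416016, -0.24711211025714874), (0.1434745192527771, 0.022064875811338425), 10.723411560058594) zmax 0.16950765629047992 shaft [ 0.5836 -0.2442  0.0961]
```

View pics/s3.png

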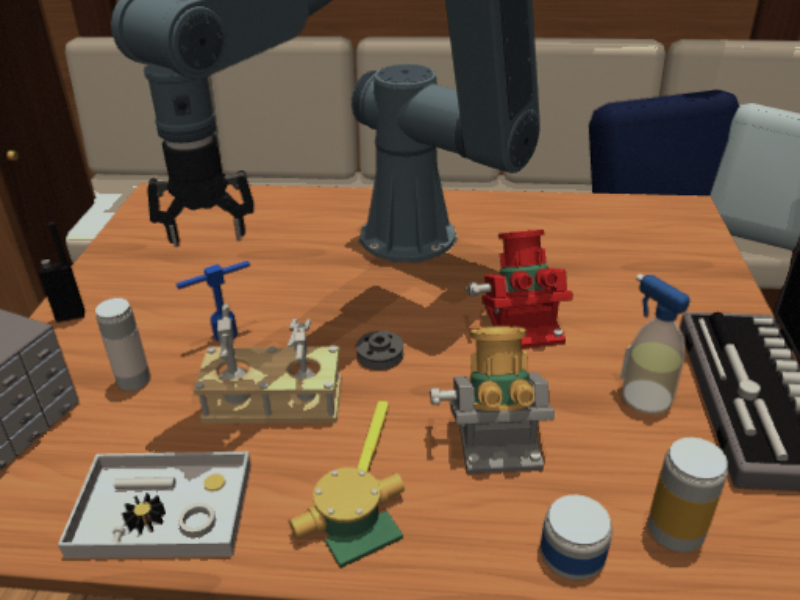

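The wrench is upright in its hole at (235,368), within about 1 mm of its start, and the other objects haven't moved. Handing in.

```bash
python3 -c "
from bench import ctrl
print(ctrl.hand_in())"
```

```text
the job is handed in; nothing more can be done
None
```

I tightened the housing nut until it hit its stop (torque rose to about 1.8 N·m), put the larger wrench back upright in its own hole within about 1 mm of where it started, and handed the job in at about 20 s; no verdict came back.

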